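Draw the rectifier bolt of an opened amplifier with the insulated hook rod

TASK

The amplifier is open on the table and its capacitors may still be charged, so keep the hand out of it: take the insulated hook rod by its handle from its cradle, reach its hook down the channel of the chassis and draw the rectifier's slide bolt back until you feel it come up firmly against its stop, a steady pull of about 10 N there and never over 15 N. Then unhook, leaving the bolt drawn, and lay the rod back in its cradle the way it lay. Leave the other things on the table alone.

Things in the scene. Friction and masses are not known exactly. Their poses are not given: they have to be found in the camera images.
- amp: Grey steel amplifier chassis, cover off, fixed: 360 mm (x) by 300 (y), origin under its centre at table height, x along its open-topped channel away from the robot. Floor 20 mm, walls to 65 mm high. Channel at y = 0, free from y = -62 to +54 mm, from its open front (x = -180) to a finned block at x = 87: black cans (165 mm high) on its -y side, transformers (145 mm) on the +y side.
- bolt_pin (a point): Pull pin of the steel barrel bolt on the channel's floor: upright, round, 10 mm thick, with a 14 mm ball on top (77 mm above the table). Point on its axis, 55 mm above the table, at x = 15 mm of amp when shut. Bar and barrels below reach 48 mm above the table, so the hook has the stem from 48 to 63 mm to work on. Axes as amp's.
- bolt (a joint): How far the bolt is drawn, in m: 0 shut in the keeper. Drawn along amp -x (towards the robot); about 3 N of friction; stays where it is left. Starts 0 to 8 mm drawn. Its stop is solid, where the pin meets the hand-fitted near barrel: somewhere between 26 and 56 mm, different each time and found only by feel. There a pull of about 10 N shows that it is home; over 15 N bends it.
- rod_grip (a point): Grip of the hook rod, on its axis; x along the rod to the hook, y to the side the hook is bent to, z up as it lies. Wooden handle 24 mm wide (y), 28 high (z), from 80 mm behind this point to 60 before it; then a 34 mm round hand guard (62 to 68 mm) and a 10 mm black shaft. Rod 0.14 to 0.24 kg. In the cradle this point is 55 mm above the table.
- rod_shaft (a point): Point on the rod's axis, in mid-shaft, 160 mm ahead of rod_grip; same axes. The hook at its end is 8 mm round steel, flat in the x-y plane; from rod_grip: the shaft runs to x = 300 mm, turns to +y for 32 mm, then back towards the handle, ending at x = 278. Its mouth is 24 mm wide (y from 4 to 28), open above, below and towards the handle; a pin held in it has its axis at x = 291, y = 16.
- cradle: Dark wooden rest of the rod, fixed, left or right of the chassis: board 340 x 80 x 12 mm, origin on the table below where rod_grip lies, x along the rod to its hook. Two flared saddles 14 mm thick: at x = -65 mm for the handle (floor 41 mm above the table, 30 mm wide, flaring to 48), at x = +190 mm for the shaft (floor 50 mm up, 18 mm wide, flaring to 36).
- speaker: Black portable loudspeaker, 90 x 200 x 120 mm with a carrying handle on top (to 150 mm); stands on the other side of the chassis from the cradle. Origin under its centre. To be left alone.
- mic: Black hand microphone, 175 mm long, lying on the table; origin at its butt end on its axis. To be left alone.
- screwdriver: Screwdriver lying on the table. To be left alone.
- mug: White mug, 76 mm wide, 85 mm high; origin under its centre. To be left alone.

How it is judged:
By the outcome, as a careful person would: the job done as asked, in the order asked, and still so for the second after the job is handed in, with the robot touching nothing.
It also fails if it takes over 64 s, if anything falls off the work surface, if the arm or the gripper's body presses on something with over 40 N, if the wrist force passes 120 N, or if a joint passes its speed limit or range.

ROBOT

A 6-joint arm with a two-finger parallel gripper is mounted at the origin on the work surface. World frame = base frame: x ahead of the robot, y to its left, z up, the work surface at z = 0. Lengths are in m, angles in degrees, forces in N, time in s.
With the tool pointing down it reaches from about 0.275 to 0.825 m from the base axis. Payload 4.9 kg.
Tool frame: the origin (TCP) lies between the finger pads; the fingertips stand 22 mm ahead of it and the grasp point (between the pads) lies 3 mm ahead of it; z points along the fingers, x is the direction in which the jaws open and shut, and the axes are right-handed (so a half turn about z gives the same grasp; the last joint's range is limited). The gripper opens to 85 mm and grips with 20 to 120 N. Pads are 22 mm wide; open, the fingers measure 114 mm over their backs; the gripper's body (76 mm by 85 mm) begins 54 mm behind the grasp point. The pads swing forward as they close: fully open they stand 13 mm farther back than shut.
Start: joints at [-78.564, 18.69, -11.035, 60.275, 0, 82.311], TCP at [0.18, -0.52, 0.253] pointing down, gripper open.
Joint ranges: [-152.03, 152.03], [-55.5, 102.48], [-74.3, 77.21], [-110.64, 120.58], [-84.22, 78.4], [-180, 180]. Speed limits (degrees/s): [147.25, 147.25, 180, 180, 180, 180].

INTERFACE

Orientations are given as a 3x3 rotation matrix whose columns are the frame's x, y, z axes.
In Python, from cell import robot gives the robot as it stands.
- The arm moves only by the tool play_rows, never from a script. Its argument "series" is text: rows parted by semicolons, each of 7 numbers parted by spaces: the turn, a rotation vector about the world's x, y, z in rad, then the shift along the world's x, y, z in mm, then the opening in per cent of the stroke, from 0 (shut) to 100 (fully open). In form: rx ry rz x y z hand; .... A call has 1 to 8 rows; each row shifts and turns the commanded pose from where the row before left it; what a row does not reach is not made up. A row lasts 1/10 s, in which the tool goes at most 50 mm and 8.59 degrees, less where a joint would pass 70% of its speed; a pose out of reach is approached as far as the arm can. A call is refused whole if a number of a shift passes 50 or a number of a turn 0.15, either way. A call with a gripper value outside its range is refused whole. The fingers move at their own pace and stop on an object; "force" is the grip in N (left out, the last holds). Time passes only in rows, so rows that do not move let the fingers close. It gives the time, the measured TCP pose, the force and the opening at its end, in the units of the state.
- robot.state(): the state, without advancing time (a new reading comes with each control period).
- robot.read_camera(name): name is "scene" or "top"; returns a dict with "color" (400x640x3 uint8, red, green, blue), "mtx" (3x3 intrinsics, pixels), "origin" and "attitude" of the camera in the world. Camera axes: x right, y up, looking along -z (the intrinsics and any distortion apply to the point x, -y, -z); pixel columns grow to the right and rows downward; lengths in m; the calibration is good to about 2 mm. A picture is of the moment at which its call begins. There is no depth.
- robot.sign_off(): hands the job in, once; it reports no verdict.
The state is a dict: "clock": time; "qpos": joint angles; "joint_velocities": joint speeds; "tau": joint torques, N m; "tcp_pos": TCP position; "eef_rot": TCP orientation; "wrist_force": force on the tool from outside, world axes, zero at the start; "ft_torque": the same for the moment, N m; "width": finger opening in m.
Only numpy, scipy, OpenCV 4.12 (cv2) and the standard library are available. Lean on these libraries where they do the work, as an engineer would, in place of code of your own. Each camera call takes 0.05 s, during which the arm holds its last target. There are 200 camera calls.

## Working session

There is one attempt and no reset: what is moved stays moved. The work goes in short steps, Python scripts to look and compute and a tool call to move; the robot and the scene stay as the last step left them, time stands still between calls to the robot, and variables do not carry over. Pictures are saved under pics/ and viewed, about 8 in all and at most 12, crops included, and the job is handed in when it is done.

Besides the shell and the picture viewer there is one more tool, called after "Request:" as name(argument=value, ...) on one line, values as JSON. play_rows: Moves the arm, as the interface text tells. Its arguments: {"type":"object","properties":{"series":{"type":"string"},"force":{"type":"number"}},"required":["series"]}

```bash
mkdir -p pics; ls
python3 - <<'E'
from cell import robot
import cv2,numpy as np
for n in("scene","top"):
    c=robot.read_camera(n);cv2.imwrite(f"pics/{n}0.png",c["color"][...,::-1]);print(n,c["mtx"].tolist(),c["origin"],np.round(c["attitude"],4).tolist(),[k for k in c])
s=robot.state();print(s)
E
```

```text
pics
scene [[369.084166186065, 0.0, 316.9632639054798], [0.0, 369.084166186065, 200.27574134016533], [0.0, 0.0, 1.0]] [ 0.79805786 -0.72846715  0.81435003] [[0.9527, -0.2294, 0.1993], [0.3037, 0.6922, -0.6547], [0.0122, 0.6843, 0.7291]] ['color', 'mtx', 'origin', 'attitude']
top [[430.26109588907735, 0.0, 313.09463103051826], [0.0, 430.26109588907735, 205.70735081526269], [0.0, 0.0, 1.0]] [ 0.51533009 -0.08263235  1.4006949 ] [[0.0145, 0.998, -0.0615], [-0.9999, 0.0141, -0.0067], [-0.0058, 0.0616, 0.9981]] ['color', 'mtx', 'origin', 'attitude']
{'clock': 0.1, 'qpos': array([-7.85649814e+01,  1.87263706e+01, -1.10870898e+01,  6.02753773e+01,
        5.21455593e-04,  8.23107862e+01]), 'joint_velocities': array([-0.02408403, -0.18079883,  0.19151631, -0.13194378, -0.06318626,
       -0.03336937]), 'tau': array([ 8.94048553e-04, -4.44239759e+01,  2.63036978e+01,  7.87900994e-03,
       -1.65951328e-04,  4.48477010e-06]), 'tcp_pos': array([ 0.18010212, -0.51914869,  0.25258957]), 'eef_rot': array([[ 3.27617285e-01, -9.44810471e-01, -2.98478281e-04],
       [-9.44809270e-01, -3.27617350e-01,  1.52153780e-03],
       [-1.53535151e-03, -2.16477038e-04, -9.99998798e-01]]), 'wrist_force': array([ 0.60512178,  0.1099163 , -0.30125339]), 'ft_torque': array([-0.02901351,  0.01543622, -0.01668256]), 'width': 0.08512746631479082}
```

View pics/top0.png

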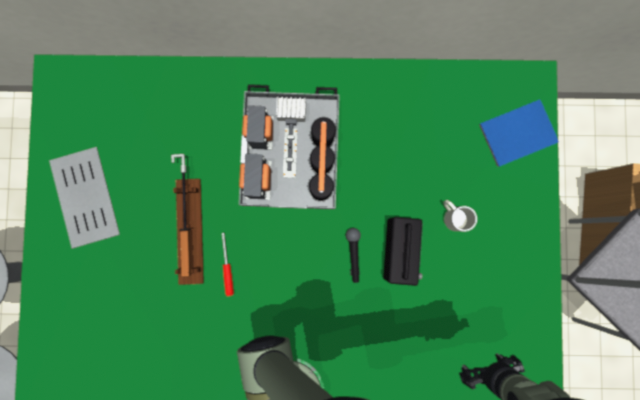

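View pics/scene0.png

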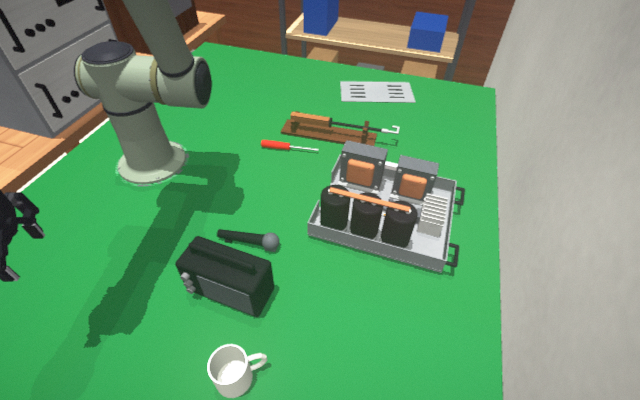

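```bash
cat > h.py <<'E'
from cell import robot
import cv2,numpy as np
np.set_printoptions(precision=4,suppress=True)
def ray(c,u,v):
    K=c["mtx"];d=np.array([(u-K[0,2])/K[0,0],-(v-K[1,2])/K[1,1],-1.]);return np.array(c["origin"]),np.array(c["attitude"])@d
def pt(c,u,v,z):
    o,d=ray(c,u,v);return o+d*(z-o[2])/d[2]
def px(c,p):
    q=np.array(c["attitude"]).T@(np.array(p)-c["origin"]);K=c["mtx"];return K[0,0]*q[0]/-q[2]+K[0,2],K[1,1]*-q[1]/-q[2]+K[1,2]
def crop(c,x0,y0,w,h,f):
    return cv2.resize(c["color"][y0:y0+h,x0:x0+w,::-1],None,fx=f,fy=f,interpolation=cv2.INTER_CUBIC)
E
python3 - <<'E'
from h import *
c=robot.read_camera("top")
a=crop(c,235,80,115,140,4);b=crop(c,165,148,50,140,4)
cv2.imwrite("pics/c1.png",np.hstack([b,a]))
s=robot.read_camera("scene")
cv2.imwrite("pics/c2.png",np.vstack([crop(s,275,100,190,52,4),crop(s,300,140,190,95,4)]))
# handle colour mask
hsv=cv2.cvtColor(c["color"],cv2.COLOR_RGB2HSV)
R=hsv[148:290,165:215]
for y in (170,200,215,240,265,275): print(y,[tuple(map(int,c["color"][y,x])) for x in range(176,204,2)])
E
```

```text
170 [(31, 136, 63), (30, 135, 62), (83, 142, 96), (198, 206, 198), (166, 171, 166), (58, 94, 66), (21, 92, 42), (26, 122, 55), (26, 126, 57), (29, 130, 58), (28, 134, 60), (29, 135, 60), (29, 135, 61), (28, 135, 61)]
200 [(80, 87, 45), (115, 70, 43), (115, 69, 42), (90, 55, 40), (48, 41, 41), (72, 45, 29), (75, 46, 28), (98, 59, 35), (110, 67, 40), (107, 65, 39), (113, 69, 41), (113, 69, 41), (85, 67, 36), (29, 123, 55)]
215 [(83, 112, 55), (112, 69, 41), (115, 70, 42), (95, 59, 39), (42, 35, 34), (54, 35, 25), (75, 45, 27), (96, 57, 34), (108, 65, 40), (107, 65, 40), (111, 67, 41), (115, 69, 42), (95, 62, 36), (35, 102, 47)]
240 [(50, 123, 58), (109, 77, 44), (145, 89, 51), (187, 117, 66), (191, 119, 68), (186, 115, 65), (96, 59, 33), (64, 39, 24), (85, 51, 31), (104, 63, 38), (108, 67, 40), (114, 69, 40), (105, 63, 38), (50, 92, 42)]
265 [(42, 132, 61), (103, 92, 49), (128, 79, 46), (186, 116, 64), (192, 119, 67), (196, 121, 68), (146, 90, 51), (63, 38, 22), (70, 42, 26), (99, 60, 36), (107, 65, 39), (108, 66, 39), (104, 62, 37), (86, 67, 36)]
275 [(38, 129, 60), (84, 86, 44), (121, 74, 43), (177, 109, 62), (184, 113, 63), (183, 114, 63), (146, 91, 51), (90, 55, 32), (112, 68, 40), (113, 68, 40), (117, 71, 41), (116, 71, 42), (107, 65, 40), (86, 65, 36)]
```

View pics/c1.png

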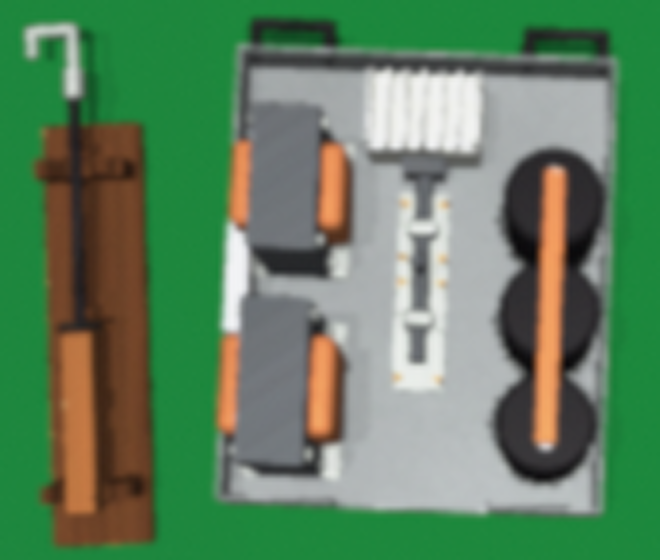

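View pics/c2.png

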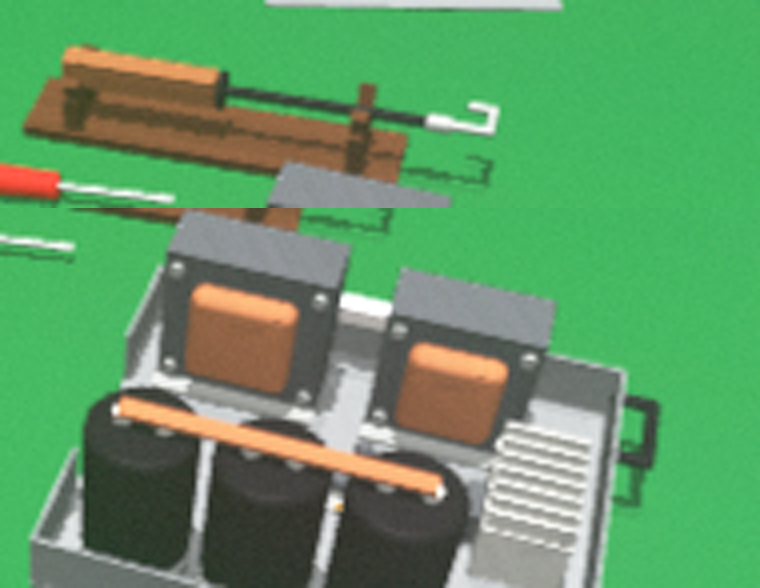

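Run:
```python
from h import *
c=robot.read_camera("top");im=c["color"].astype(float);g=im.sum(2)/3
# shaft: darkness centroid per row, projected at z=.055
P=[]
for v in range(178,226):
    r=slice(180,192);w=np.clip(60-im[v,r,0],0,None)**1
    u0=180+np.argmax(w[:8]); rr=np.arange(u0-2,u0+3);ww=np.clip(95-im[v,rr,0],0,None);u=(rr*ww).sum()/ww.sum();P.append(pt(c,u,v,.055)[:2])
P=np.array(P);L=cv2.fitLine(P.astype(np.float32),cv2.DIST_HUBER,0,.001,.001).ravel();L=L*np.sign(L[0]);print("shaft dir",L[:2],"pt",L[2:],np.degrees(np.arctan2(L[1],L[0])))
def q(X,Y,z,o=(235,80),s=200): return pt(c,(X-s+.5)/4-.5+o[0],(Y+.5)/4-.5+o[1],z)
r=lambda X,Y,z:q(X,Y,z,(165,148),0)
# handle orange mask
m=((im[...,0]>150)&(im[...,2]<110)&(im[...,1]<140)).astype(np.uint8);m[:, :170]=0;m[:,200:]=0;m[:220]=0
n,l,st,_=cv2.connectedComponentsWithStats(m);k=1+np.argmax(st[1:,4]);pts=np.argwhere(l==k)[:,::-1].astype(np.float32);print("handle",cv2.minAreaRect(pts),st[k]);
(cx,cy),_,_=cv2.minAreaRect(pts);print("handle centre (grip-10mm)",pt(c,cx,cy,.069))
for n_,X,Y in(("bar",50,30),("corner",72,30),("tip",31,57),("shaftsteel",73,90)):print(n_,r(X,Y,.055))
print("guard",r(80,326,.06),"backtop",r(83,514,.069),"fronttop",r(79,332,.069))
C=[q(*a,.065) for a in((240,47),(616,60),(603,512),(216,497))];
for x in C:print("corner",x)
print("amp centre",sum(C)/4, "lens",[np.linalg.norm(C[i]-C[i-1]) for i in range(4)],"ang",[np.degrees(np.arctan2(*(C[a]-C[b])[1::-1])) for a,b in((0,3),(1,2))])
for n_,X,Y,z in(("ball",421,268,.077),("barrel1",424,228,.048),("barrel2",419,318,.048),("bolt end",417,360,.04),("plate near",416,388,.022),("plate far",427,195,.022),("board nl",57,545,.012),):print(n_,q(X,Y,z))
for a in((57,545),(155,540),(143,124),(44,127)):print("board",r(*a,.012))
cv2.imwrite("pics/c3.png",crop(c,270,115,40,70,8))
```

```text
shaft dir [0.9977 0.0679] pt [0.6058 0.331 ] 3.891535
handle ((183.7779541015625, 253.5061798095703), (43.150020599365234, 7.302738666534424), 88.40885925292969) [180 232   9  44 302]
handle centre (grip-10mm) [0.444 0.323 0.069]
bar [0.7524 0.3586 0.055 ]
corner [0.7526 0.3412 0.055 ]
tip [0.7307 0.3729 0.055 ]
shaftsteel [0.7049 0.3388 0.055 ]
guard [0.5191 0.3256 0.06  ] backtop [0.3749 0.3158 0.069 ] fronttop [0.5144 0.3235 0.069 ]
corner [0.9571 0.1482 0.065 ]
corner [ 0.9503 -0.1493  0.065 ]
corner [ 0.5926 -0.1431  0.065 ]
corner [0.6    0.1583 0.065 ]
amp centre [0.775  0.0035 0.065 ] lens [np.float64(0.35716506013665206), np.float64(0.29758931863191307), np.float64(0.35778924064032314), np.float64(0.3014140397022398)] ang [np.float64(-1.608475358440339), np.float64(-0.9955413515078085)]
ball [0.7799 0.0011 0.077 ]
barrel1 [0.8179 0.0011 0.048 ]
barrel2 [0.7456 0.0038 0.048 ]
bolt end [0.7132 0.0053 0.04  ]
plate near [0.6931 0.0068 0.022 ]
plate far [0.8508 0.0007 0.022 ]
board nl [0.5627 0.2955 0.012 ]
board [0.3439 0.3529 0.012 ]
board [0.3491 0.2745 0.012 ]
board [0.6839 0.2944 0.012 ]
board [0.6803 0.3749 0.012 ]
```

View pics/c3.png

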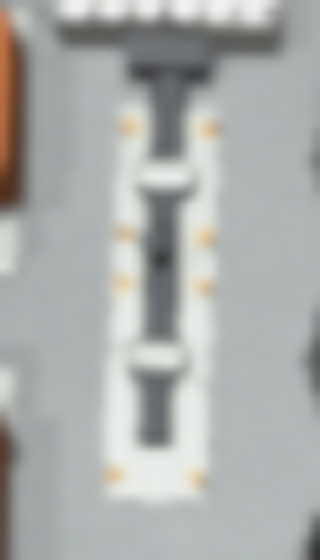

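The top view shows the rod on the left, with its hook bar near pixel (177,155) and its grip near (184,250). The chassis is centred near (289,147), and the dark pin ball is at (289.6,146.8). That puts rod_grip at about (0.454, 0.322) with yaw 3.7°. The pin is at about (0.780, 0.001), and the amp's yaw is about -1.6°.

Next I move above the grip.

Request:
play_rows(series="0 0 0.1437 13.7 42 0 100;0 0 0.1437 13.7 42 0 100;0 0 0.1437 13.7 42 0 100;0 0 0.1437 13.7 42 0 100;0 0 0.1437 13.7 42 0 100;0 0 0.1437 13.7 42 0 100;0 0 0.1437 13.7 42 0 100;0 0 0.1437 13.7 42 0 100")

```text
clock: 1.05
tcp_pos: [0.2899, -0.1821, 0.2534]
eef_rot: [[0.997, -0.082, 0.001], [-0.082, -0.997, -0.0], [0.001, 0.0, -1.0]]
wrist_force: [1.2, 0.0, -0.5]
width: 0.0851
```

Request:
play_rows(series="0 0 0.1437 13.7 42 0 100;0 0 0.1437 13.7 42 0 100;0 0 0.1437 13.7 42 0 100;0 0 0.1437 13.7 42 0 100;0 0 0.1437 13.7 42 0 100;0 0 0.1437 13.7 42 0 100;0 0 0.1437 13.7 42 0 100;0 0 0.1437 13.7 42 0 100")

```text
clock: 1.85
tcp_pos: [0.3996, 0.1544, 0.2534]
eef_rot: [[0.481, 0.877, 0.001], [0.877, -0.481, -0.0], [0.0, 0.001, -1.0]]
wrist_force: [0.7, -1.0, -0.3]
width: 0.0857
```

Request:
play_rows(series="0 0 0.1437 13.7 42 0 100;0 0 0.1437 13.7 42 0 100;0 0 0.1437 13.7 42 0 100;0 0 0.1437 13.7 42 0 100;0 0 0 0 0 0 100;0 0 0 0 0 0 100")

```text
clock: 2.45
tcp_pos: [0.4538, 0.3208, 0.2525]
eef_rot: [[-0.067, 0.998, -0.001], [0.998, 0.067, -0.001], [-0.001, -0.001, -1.0]]
wrist_force: [-1.2, 0.1, -0.4]
width: 0.0855
```

Request:
play_rows(series="0 0 0 0 0.5 -40 100;0 0 0 0 0.5 -40 100;0 0 0 0 0 -40 100;0 0 0 0 0 -40 100;0 0 0 0 0 -24 100;0 0 0 0 0 -10 100;0 0 0 0 0 0 100;0 0 0 0 0 0 40", force=30)

```text
clock: 3.25
tcp_pos: [0.455, 0.3212, 0.0606]
eef_rot: [[-0.065, 0.998, 0.001], [0.998, 0.065, 0.001], [0.001, 0.002, -1.0]]
wrist_force: [0.2, -0.1, 1.0]
width: 0.0732
```

Request:
play_rows(series="0 0 0 0 0 0 40;0 0 0 0 0 0 40;0 0 0 0 0 0 40;0 0 0 0 0 0 0;0 0 0 0 0 0 0;0 0 0 0 0 0 0;0 0 0 0 0 0 0")

```text
clock: 3.95
tcp_pos: [0.4547, 0.3222, 0.0601]
eef_rot: [[-0.066, 0.998, 0.001], [0.998, 0.066, 0.002], [0.002, 0.001, -1.0]]
wrist_force: [-1.2, 1.5, 6.2]
width: 0.0238
```

Run:
```python
from h import *
s=robot.state();print({k:s[k] for k in("clock","tcp_pos","wrist_force","ft_torque","width")})
c=robot.read_camera("top");d=robot.read_camera("scene")
a=crop(c,150,140,80,150,4);b=crop(d,270,60,180,110,2.5) 
o=np.zeros((600,320+450,3),np.uint8);o[:600,:320]=a;o[:275,320:]=b[:, :450];cv2.imwrite("pics/g.png",o)
```

```text
{'clock': 3.95, 'tcp_pos': array([0.4547, 0.3222, 0.0601]), 'wrist_force': array([-1.1826,  1.5013,  6.1602]), 'ft_torque': array([ 0.3657,  0.3168, -0.1023]), 'width': 0.023769468327615482}
```

View pics/g.png

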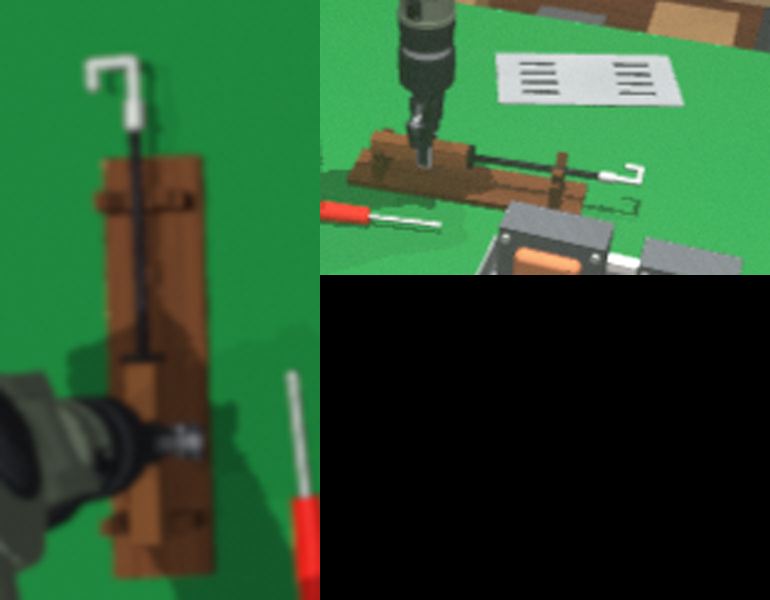

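The rod is gripped at its grip point (image about (140,440)) and still seated in both saddles. I'll grip it harder and lift.

Request:
play_rows(series="0 0 0 0 0 0 0;0 0 0 0 0 0 0;0 0 0 0 0 0 0;0 0 0 0 0 5 0;0 0 0 0 0 10 0;0 0 0 0 0 20 0;0 0 0 0 0 30 0;0 0 0 0 0 30 0", force=90)

```text
clock: 4.85
tcp_pos: [0.4535, 0.3207, 0.1551]
eef_rot: [[-0.066, 0.998, -0.002], [0.998, 0.066, -0.001], [-0.001, -0.002, -1.0]]
wrist_force: [-0.1, -0.2, -0.6]
width: 0.0229
```

Request:
play_rows(series="0 0 0 0 0 30 0;0 0 0 0 0 30 0;0 0 0 0 -5 0 0;0 0 -0.0077 3.7 -20 0 0;0 0 -0.0077 3.7 -26 0 0;0 0 -0.0077 3.7 -26 0 0;0 0 -0.0077 3.7 -26 0 0;0 0 -0.0077 3.7 -26 0 0")

```text
clock: 5.65
tcp_pos: [0.4718, 0.1908, 0.2134]
eef_rot: [[-0.027, 1.0, -0.002], [1.0, 0.027, -0.001], [-0.001, -0.002, -1.0]]
wrist_force: [-0.7, -1.0, -2.3]
width: 0.0229
```

Request:
play_rows(series="0 0 -0.0077 3.7 -30 0 0;0 0 -0.0077 3.7 -30 0 0;0 0 -0.0077 3.7 -30 0 0;0 0 -0.0077 3.7 -30 0 0;0 0 -0.0077 3.7 -30 0 0;0 0 -0.0077 3.7 -30 0 0;0 0 -0.0078 3.3 -20 0 0;0 0 0 0 0 0 0")

```text
clock: 6.45
tcp_pos: [0.4978, -0.0101, 0.2136]
eef_rot: [[0.03, 1.0, -0.001], [1.0, -0.03, -0.001], [-0.001, -0.001, -1.0]]
wrist_force: [0.1, 0.1, -2.0]
width: 0.0226
```

Run:
```python
from h import *
s=robot.state();print({k:s[k] for k in("clock","tcp_pos","eef_rot","wrist_force","ft_torque","width")})
c=robot.read_camera("top");d=robot.read_camera("scene")
a=crop(c,255,75,75,150,4);b=crop(d,250,80,230,150,2) 
o=np.zeros((600,300+460,3),np.uint8);o[:600,:300]=a;o[:300,300:]=b;cv2.imwrite("pics/h.png",o)
```

```text
{'clock': 6.45, 'tcp_pos': array([ 0.4978, -0.0101,  0.2136]), 'eef_rot': array([[ 0.0304,  0.9995, -0.0014],
       [ 0.9995, -0.0304, -0.001 ],
       [-0.001 , -0.0014, -1.    ]]), 'wrist_force': array([ 0.1402,  0.1269, -2.0236]), 'ft_torque': array([ 0.0616,  0.1702, -0.0001]), 'width': 0.022579236164752197}
```

View pics/h.png

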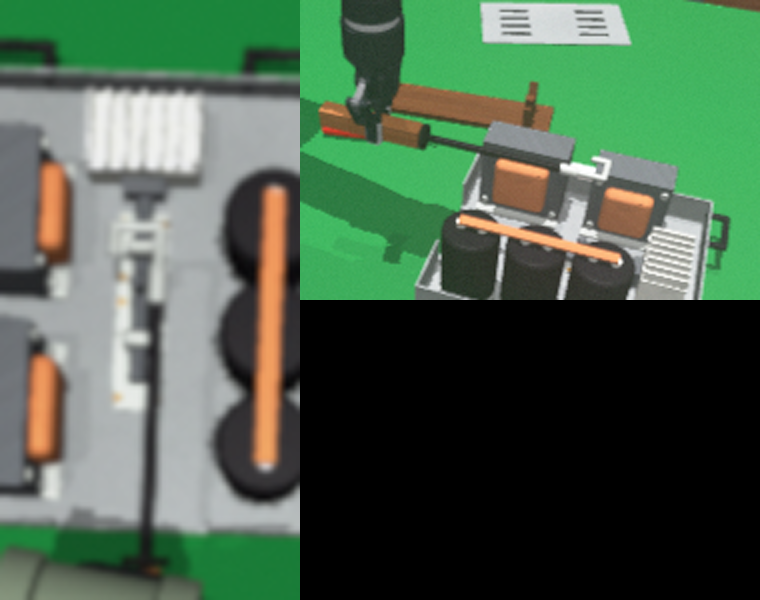

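Run:
```python
from h import *
c=robot.read_camera("top");d=robot.read_camera("scene");s=robot.state()
R=s["eef_rot"];t=s["tcp_pos"];xr=R[:,1];yr=R[:,0]
for n,x,y in(("corner",300,0),("end",300,32),("tip",278,32),("steel",262,0),("guard",65,0)):
    p=t+xr*(x-1)/1e3+yr*y/1e3-np.array([0,0,.005]);u=px(c,p);w=px(d,p)
    print(n,p,"top crop",(u[0]-255+.5)*4-.5,(u[1]-75+.5)*4-.5,"scene crop8",(w[0]-370+.5)*8,(w[1]-140+.5)*8)
b=crop(d,370,140,60,40,8);a=crop(c,270,115,40,60,8)
o=np.zeros((480,800,3),np.uint8);o[:480,:320]=a;o[:320,320:]=b;cv2.imwrite("pics/i.png",o)
```

```text
corner [ 0.7964 -0.0145  0.2084] top crop 152.47854617846565 227.82872644006125 scene crop8 254.3715671883774 226.57017510152605
end [0.7972 0.0174 0.2085] top crop 106.93995509393835 226.08828839812054 scene crop8 272.60142557633935 162.64835689850065
tip [0.7752 0.018  0.2085] top crop 105.54197257406918 257.0416182169922 scene crop8 203.46924327046509 147.06512837071728
steel [ 0.7584 -0.0136  0.2085] top crop 150.1512568136825 281.3525293252409 scene crop8 132.8683856058442 198.57638656013614
guard [ 0.5615 -0.0086  0.2088] top crop 137.9372517356785 562.2544275275602 scene crop8 -463.88802595837114 61.086383595070174
```

View pics/i.png

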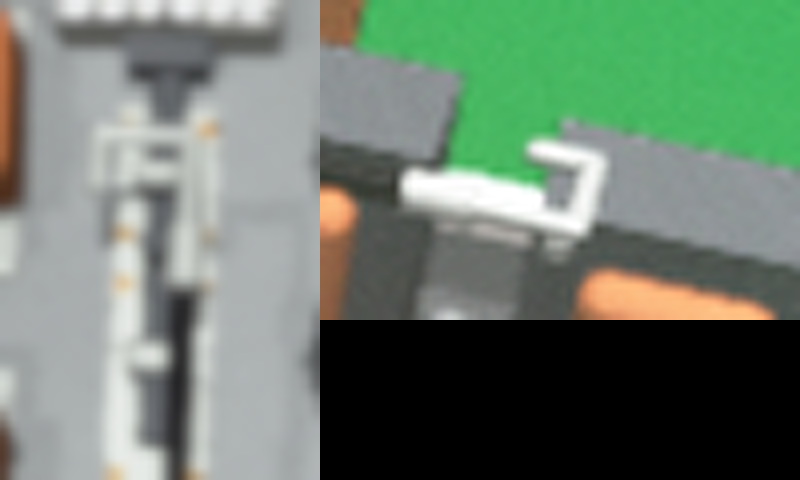

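The hook sits level. Its mouth is over the pin in y to about 1 mm, and its bar is about 18 mm beyond the pin. I'll lower it.

Request:
play_rows(series="0 0 0 0 1 -10 0;0 0 0 0 0 -25 0;0 0 0 0 0 -30 0;0 0 0 0 0 -25 0;0 0 0 0 0 -20 0;0 0 0 0 0 -10 0;0 0 0 0 0 0 0;0 0 0 0 0 0 0")

```text
clock: 7.45
tcp_pos: [0.4985, -0.0063, 0.0947]
eef_rot: [[0.026, 1.0, 0.0], [1.0, -0.026, -0.0], [-0.0, 0.0, -1.0]]
wrist_force: [0.2, -0.2, -0.5]
width: 0.0229
```

Run:
```python
from h import *
s=robot.state();print({k:s[k] for k in("clock","tcp_pos","wrist_force","ft_torque")})
c=robot.read_camera("top");R=s["eef_rot"];t=s["tcp_pos"];xr=R[:,1];yr=R[:,0]
for n,x,y in(("corner",300,0),("end",300,32)):
    p=t+xr*(x+1)/1e3+yr*y/1e3-np.array([0,0,.005]);u=px(c,p);print(n,p,(u[0]-270+.5)*8,(u[1]-115+.5)*8)
cv2.imwrite("pics/j.png",crop(c,270,115,40,60,8))
```

```text
{'clock': 7.45, 'tcp_pos': array([ 0.4985, -0.0063,  0.0947]), 'wrist_force': array([ 0.2039, -0.2043, -0.5216]), 'ft_torque': array([0.0027, 0.1724, 0.0467])}
corner [ 0.7994 -0.014   0.0898] 201.11604583524513 200.7858421685196
end [0.8002 0.0179 0.0898] 118.18380217558888 197.59475432845056
```

View pics/j.png

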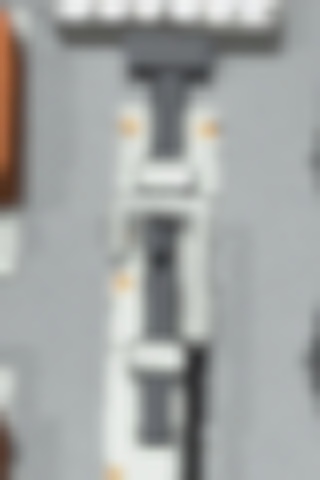

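The pin at (161,258) is centred between the hook's arms at X≈120 and 200, with the bar at Y≈206. I'll go on down to stem height.

Request:
play_rows(series="0 0 0 0 0 -10 0;0 0 0 0 0 -12 0;0 0 0 0 0 -8 0;0 0 0 0 0 -4 0;0 0 0 0 0 0 0;0 0 0 0 0 0 0")

```text
clock: 8.1
tcp_pos: [0.4982, -0.0067, 0.0602]
eef_rot: [[0.026, 1.0, -0.0], [1.0, -0.026, 0.0], [0.0, -0.0, -1.0]]
wrist_force: [0.6, 0.3, -1.8]
width: 0.0225
```

Request:
play_rows(series="0 0 0 -1 0 0 0;0 0 0 -1 0 0 0;0 0 0 -1 0 0 0;0 0 0 -1 0 0 0;0 0 0 -1 0 0 0;0 0 0 0 0 0 0")

```text
clock: 8.7
tcp_pos: [0.4937, -0.0067, 0.0606]
eef_rot: [[0.026, 1.0, 0.001], [1.0, -0.026, -0.0], [-0.0, 0.001, -1.0]]
wrist_force: [3.4, -0.2, -2.3]
width: 0.0225
```

Request:
play_rows(series="0 0 0 -1 0 0 0;0 0 0 0 0 0 0")

```text
clock: 8.9
tcp_pos: [0.4924, -0.0066, 0.0604]
eef_rot: [[0.026, 1.0, 0.0], [1.0, -0.026, 0.0], [0.0, 0.0, -1.0]]
wrist_force: [2.1, 0.5, -1.2]
width: 0.0231
```

Request:
play_rows(series="0 0 0 -1 0 0 0;0 0 0 -1 0 0 0;0 0 0 0 0 0 0")

```text
clock: 9.2
tcp_pos: [0.4901, -0.0066, 0.0603]
eef_rot: [[0.026, 1.0, -0.0], [1.0, -0.026, 0.0], [0.0, -0.0, -1.0]]
wrist_force: [2.0, 0.4, -0.7]
width: 0.0225
```

Request:
play_rows(series="0 0 0 -1 0 0 0;0 0 0 -1 0.1 0 0;0 0 0 0 0 0 0")

```text
clock: 9.5
tcp_pos: [0.488, -0.0066, 0.0603]
eef_rot: [[0.026, 1.0, -0.0], [1.0, -0.026, -0.0], [-0.0, -0.0, -1.0]]
wrist_force: [3.0, 0.1, -1.2]
width: 0.0226
```

Run:
```python
from h import *
c=robot.read_camera("top");print(c["color"][138:160,287:293].mean(2).round().astype(int).tolist());print(robot.state()["wrist_force"])
```

```text
[[174, 164, 167, 170, 169, 166], [176, 132, 114, 116, 116, 123], [195, 146, 109, 104, 110, 146], [203, 157, 114, 105, 115, 162], [204, 161, 117, 105, 115, 165], [195, 157, 116, 105, 115, 161], [180, 147, 121, 121, 132, 162], [183, 153, 140, 154, 170, 183], [158, 131, 126, 138, 157, 172], [129, 108, 106, 106, 116, 138], [114, 94, 91, 84, 98, 141], [113, 80, 69, 65, 94, 152], [122, 82, 66, 67, 96, 155], [151, 107, 91, 91, 106, 158], [164, 121, 104, 102, 113, 162], [173, 128, 107, 105, 118, 165], [187, 135, 109, 106, 126, 173], [194, 136, 109, 108, 128, 173], [189, 134, 113, 110, 122, 154], [184, 157, 147, 143, 141, 146], [206, 204, 204, 200, 193, 173], [217, 221, 223, 224, 220, 193]]
[ 3.3303  1.0654 -1.2656]
```

Run:
```python
from h import *
c=robot.read_camera("top");cv2.imwrite("pics/k.png",crop(c,275,125,30,50,12))
```

```text
(no output)
```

View pics/k.png

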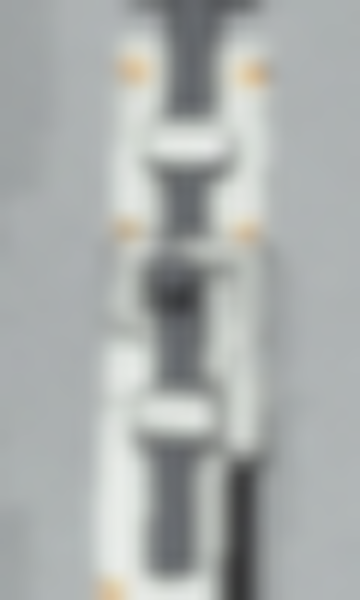

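The round ball at (170,280) now sits against the hook's bar at Y≈248. The bar's tail has moved about 6 mm, so the pin is hooked and sliding at about 3 N. I'll keep drawing it.

Request:
play_rows(series="0 0 0 -1 0 0 0;0 0 0 -1 0 0 0;0 0 0 -1 0 0 0;0 0 0 -1 0.1 0 0;0 0 0 -1 0 0 0;0 0 0 -1 0 0 0;0 0 0 -1 0.1 0 0;0 0 0 0 0 0 0")

```text
clock: 10.4
tcp_pos: [0.4809, -0.0064, 0.0602]
eef_rot: [[0.026, 1.0, -0.0], [1.0, -0.026, -0.0], [-0.0, -0.0, -1.0]]
wrist_force: [2.7, 0.9, -1.4]
width: 0.0226
```

Request:
play_rows(series="0 0 0 -0.5 0 0 0;0 0 0 -0.5 0 0 0;0 0 0 -0.5 0 0 0;0 0 0 -0.5 0.1 0 0;0 0 0 0 0 0 0")

```text
clock: 10.9
tcp_pos: [0.4791, -0.0063, 0.0603]
eef_rot: [[0.026, 1.0, -0.0], [1.0, -0.026, -0.0], [-0.0, -0.0, -1.0]]
wrist_force: [2.6, -0.6, -1.8]
width: 0.0228
```

Request:
play_rows(series="0 0 0 -0.7 0 0 0;0 0 0 -0.7 0 0 0;0 0 0 -0.7 0 0 0;0 0 0 -0.7 0.1 0 0;0 0 0 -0.7 0 0 0;0 0 0 -0.7 0 0 0;0 0 0 -0.7 0.1 0 0;0 0 0 0 0 0 0")

```text
clock: 11.7
tcp_pos: [0.4741, -0.0061, 0.0603]
eef_rot: [[0.026, 1.0, -0.0], [1.0, -0.026, -0.0], [-0.0, -0.0, -1.0]]
wrist_force: [2.0, -0.4, -1.6]
width: 0.0227
```

Run:
```python
from h import *
s=robot.state();print(s["tcp_pos"],s["wrist_force"])
c=robot.read_camera("top");print(c["color"][140:180,287:293].mean(2).round().astype(int)[:,1:5].mean(1).tolist())
for v in range(150,162):print(v,pt(c,289.5,v,.048)[0],pt(c,289.5,v,.077)[0],pt(c,289.5,v,.055)[0])
```

```text
[ 0.4741 -0.0061  0.0603] [ 1.9555 -0.4412 -1.6024]
[118.25, 123.25, 125.5, 124.25, 120.5, 118.5, 118.25, 118.75, 132.0, 156.25, 142.5, 114.0, 97.5, 89.75, 89.5, 103.0, 116.25, 148.25, 201.75, 222.25, 203.75, 145.0, 111.0, 113.75, 121.0, 123.5, 124.0, 123.75, 123.75, 122.75, 123.0, 122.75, 122.0, 121.5, 120.25, 119.5, 119.75, 130.5, 162.25, 177.5]
150 0.7748472379514799 0.7692835315125466 0.7735042743282892
151 0.771640233343247 0.7661452808660426 0.7703138655039219
152 0.7684341556839709 0.7630079372959284 0.7671243788316847
153 0.7652290045718226 0.7598715004089904 0.7639358139118287
154 0.7620247796052066 0.756735969812242 0.760748170344836
155 0.7588214803827587 0.753601345112924 0.7575614477314193
156 0.7556191065033464 0.7504676259185039 0.7543756456725224
157 0.7524176575660696 0.7473348118366762 0.7511907637693195
158 0.7492171331702593 0.7442029024753615 0.748006801623215
159 0.7460175329154779 0.7410718974427073 0.7448237588358436
160 0.7428188564015192 0.7379417963470873 0.7416416350090701
161 0.7396211032284078 0.734812598797101 0.7384604297449889
```

Request:
play_rows(series="0 0 0 -0.7 0 0 0;0 0 0 -0.7 0 0 0;0 0 0 -0.7 0.1 0 0;0 0 0 -0.7 0 0 0;0 0 0 -0.7 0 0 0;0 0 0 -0.7 0 0 0;0 0 0 0 0 0 0")

```text
clock: 12.45
tcp_pos: [0.4699, -0.0059, 0.0603]
eef_rot: [[0.026, 1.0, -0.0], [1.0, -0.026, 0.0], [0.0, -0.0, -1.0]]
wrist_force: [2.2, 0.0, -0.9]
width: 0.0226
```

Request:
play_rows(series="0 0 0 -0.4 0 0 0;0 0 0 -0.4 0 0 0;0 0 0 0 0 0 0")

```text
clock: 12.75
tcp_pos: [0.4693, -0.0059, 0.0603]
eef_rot: [[0.026, 1.0, -0.0], [1.0, -0.026, 0.0], [0.0, -0.0, -1.0]]
wrist_force: [2.3, -0.1, -1.3]
width: 0.0227
```

Request:
play_rows(series="0 0 0 -0.4 0 0 0;0 0 0 -0.3 0 0 0;0 0 0 -0.3 0 0 0;0 0 0 0 0 0 0")

```text
clock: 13.15
tcp_pos: [0.4682, -0.0059, 0.0603]
eef_rot: [[0.026, 1.0, -0.0], [1.0, -0.026, 0.0], [0.0, -0.0, -1.0]]
wrist_force: [2.6, 0.4, -0.7]
width: 0.0223
```

Request:
play_rows(series="0 0 0 -0.4 0.1 0 0;0 0 0 -0.3 0 0 0;0 0 0 -0.3 0 0 0;0 0 0 0 0 0 0")

```text
clock: 13.55
tcp_pos: [0.4672, -0.0059, 0.0603]
eef_rot: [[0.026, 1.0, -0.0], [1.0, -0.026, 0.0], [0.0, -0.0, -1.0]]
wrist_force: [3.0, -0.6, -0.9]
width: 0.0229
```

Request:
play_rows(series="0 0 0 -0.3 0 0 0;0 0 0 -0.3 0 0 0;0 0 0 -0.3 0 0 0;0 0 0 0 0 0 0")

```text
clock: 13.95
tcp_pos: [0.4664, -0.0059, 0.0603]
eef_rot: [[0.026, 1.0, 0.0], [1.0, -0.026, -0.0], [0.0, 0.0, -1.0]]
wrist_force: [3.5, -1.2, -1.1]
width: 0.0228
```

Request:
play_rows(series="0 0 0 -0.3 0 0 0;0 0 0 -0.3 0 0 0;0 0 0 -0.3 0 0 0;0 0 0 0 0 0 0")

```text
clock: 14.35
tcp_pos: [0.4662, -0.0059, 0.0605]
eef_rot: [[0.026, 1.0, 0.001], [1.0, -0.026, -0.0], [-0.0, 0.001, -1.0]]
wrist_force: [5.3, -0.2, -2.7]
width: 0.023
```

Request:
play_rows(series="0 0 0 -0.3 0 0 0;0 0 0 -0.3 0 0 0;0 0 0 0 0 0 0;0 0 0 0 0 0 0")

```text
clock: 14.75
tcp_pos: [0.4661, -0.0059, 0.0606]
eef_rot: [[0.026, 1.0, 0.002], [1.0, -0.026, -0.0], [0.0, 0.002, -1.0]]
wrist_force: [6.0, 0.2, -2.4]
width: 0.0227
```

Request:
play_rows(series="0 0 0 -0.3 0 0 0;0 0 0 -0.3 0 0 0;0 0 0 0 0 0 0;0 0 0 0 0 0 0")

```text
clock: 15.15
tcp_pos: [0.4661, -0.006, 0.0607]
eef_rot: [[0.026, 1.0, 0.003], [1.0, -0.026, -0.0], [0.0, 0.003, -1.0]]
wrist_force: [6.6, 0.5, -1.9]
width: 0.0227
```

Run:
```python
from h import *
for i in range(6):
    robot.read_camera("top");s=robot.state();print(s["clock"],s["wrist_force"],s["ft_torque"],s["tcp_pos"])
```

```text
15.2 [ 7.9743  0.3845 -2.6137] [ 0.0078 -1.0824 -0.0322] [ 0.4661 -0.006   0.0607]
15.25 [ 7.6103  0.3011 -2.4991] [ 0.0636 -1.0782 -0.0266] [ 0.466  -0.006   0.0607]
15.3 [ 7.1662  0.0627 -2.9358] [ 0.0542 -1.02   -0.0268] [ 0.466  -0.006   0.0607]
15.35 [ 7.2363 -0.4314 -2.6899] [-0.0162 -1.0475 -0.0592] [ 0.4661 -0.006   0.0607]
15.4 [ 6.3113  0.2224 -3.1228] [ 0.0235 -1.0652  0.0242] [ 0.4661 -0.006   0.0607]
15.45 [ 6.3147  0.4677 -1.7103] [-0.007  -1.0788 -0.0737] [ 0.466  -0.006   0.0607]
```

Request:
play_rows(series="0 0 0 -0.3 0 0 0;0 0 0 -0.3 0 0 0;0 0 0 -0.3 0 0 0;0 0 0 0 0 0 0;0 0 0 0 0 0 0")

```text
clock: 15.95
tcp_pos: [0.466, -0.0061, 0.0609]
eef_rot: [[0.026, 1.0, 0.005], [1.0, -0.026, -0.0], [0.0, 0.005, -1.0]]
wrist_force: [8.5, 0.8, -3.5]
width: 0.0226
```

```bash
cat > f.py <<'E'
from h import *
F=[]
for i in range(6):
    robot.read_camera("top");s=robot.state();F.append(np.r_[s["wrist_force"],s["ft_torque"]])
print(s["clock"],np.mean(F,0),s["tcp_pos"])
E
python3 f.py
```

```text
16.25 [ 8.9033  0.2803 -3.2613  0.0319 -1.2555 -0.0221] [ 0.466  -0.0061  0.0609]
```

Request:
play_rows(series="0 0 0 -0.3 0 0 0;0 0 0 -0.3 0 0 0;0 0 0 0 0 0 0;0 0 0 0 0 0 0;0 0 0 0 0 0 0")

```text
clock: 16.75
tcp_pos: [0.4659, -0.0061, 0.0611]
eef_rot: [[0.026, 1.0, 0.006], [1.0, -0.026, -0.0], [0.0, 0.006, -1.0]]
wrist_force: [10.7, 0.3, -3.5]
width: 0.0225
```

```bash
python3 f.py
python3 - <<'E'
from h import *
c=robot.read_camera("top");cv2.imwrite("pics/l.png",crop(c,275,125,30,50,12))
E
```

```text
17.05 [10.2785  0.1754 -3.1955  0.0496 -1.38   -0.0182] [ 0.4659 -0.0061  0.061 ]
```

Request:
play_rows(series="0 0 0 0 0 0 0;0 0 0 0 0 0 0;0 0 0 0 0 0 0;0 0 0 0 0 0 0;0 0 0 1 0 0 0;0 0 0 1.5 0 0 0;0 0 0 1.5 0 0 0;0 0 0 0 0 0 0")

```text
clock: 17.9
tcp_pos: [0.4663, -0.0058, 0.0601]
eef_rot: [[0.026, 1.0, -0.001], [1.0, -0.026, 0.0], [0.0, -0.001, -1.0]]
wrist_force: [1.8, -0.8, -0.5]
width: 0.0228
```

Request:
play_rows(series="0 0 0 2 0 0 0;0 0 0 2 0 0 0;0 0 0 2 0 0 0;0 0 0 1.5 0 0 0;0 0 0 0 0 0 0;0 0 0 0 0 0 0")

```text
clock: 18.5
tcp_pos: [0.4741, -0.0058, 0.0602]
eef_rot: [[0.026, 1.0, -0.0], [1.0, -0.026, 0.0], [0.0, -0.0, -1.0]]
wrist_force: [0.6, -0.4, -1.7]
width: 0.0228
```

```bash
python3 f.py
python3 - <<'E'
from h import *
c=robot.read_camera("top");cv2.imwrite("pics/m.png",np.hstack([cv2.imread("pics/l.png"),crop(c,275,125,30,50,12)]))
E
```

```text
18.8 [-0.0005  0.2226 -1.5763 -0.007   0.1476 -0.0371] [ 0.4742 -0.0058  0.0603]
```

View pics/m.png

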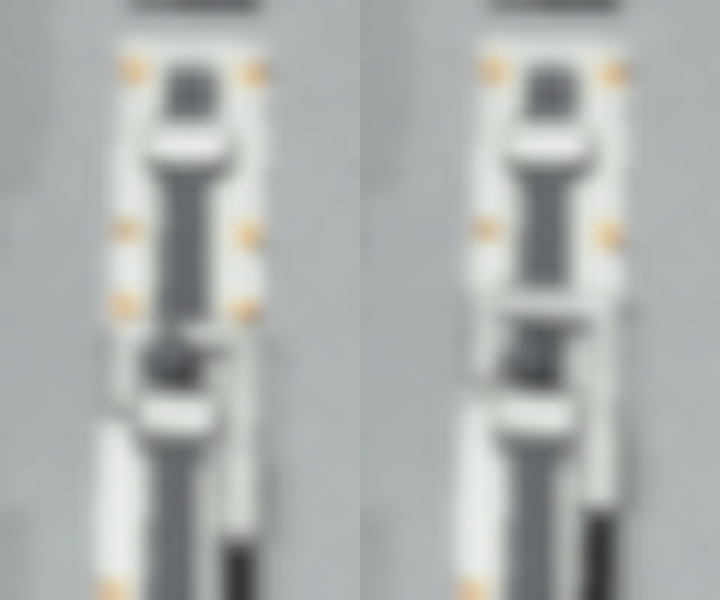

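The left panel shows the ball home against the near barrel, with the hook on it. In the right panel the bar is clear, at Y≈305, and the ball has stayed at Y≈360. I'll lift out and go back above the cradle.

Request:
play_rows(series="0 0 0 0 1 5 0;0 0 0 0 0 10 0;0 0 0 0 0 15 0;0 0 0 0 0 20 0;0 0 0 0 0 30 0;0 0 0 0 0 30 0;0 0 0 0 0 30 0;0 0 0 0 0 15 0")

```text
clock: 19.65
tcp_pos: [0.4755, -0.005, 0.2189]
eef_rot: [[0.026, 1.0, 0.005], [1.0, -0.026, -0.001], [-0.001, 0.005, -1.0]]
wrist_force: [0.1, 0.3, -1.8]
width: 0.0226
```

Request:
play_rows(series="0 0 0 0 0 0 0;0 0 0.0077 -1.6 15 0 0;0 0 0.0077 -1.6 25 0 0;0 0 0.0077 -1.6 30 0 0;0 0 0.0077 -1.6 30 0 0;0 0 0.0077 -1.6 30 0 0;0 0 0.0077 -1.6 30 0 0;0 0 0.0077 -1.7 30 0 0")

```text
clock: 20.45
tcp_pos: [0.4621, 0.1862, 0.2144]
eef_rot: [[-0.028, 1.0, -0.001], [1.0, 0.028, -0.0], [-0.0, -0.001, -1.0]]
wrist_force: [1.4, -0.0, -2.0]
width: 0.0225
```

Request:
play_rows(series="0 0 0.0077 -1.7 30 0 0;0 0 0.0077 -1.7 30 0 0;0 0 0.0077 -1.7 30 0 0;0 0 0.0077 -1.7 27 0 0;0 0 0.0077 -1.2 20 0 0;0 0 0 0 0 0 0;0 0 0 0 0 0 0")

```text
clock: 21.15
tcp_pos: [0.4543, 0.3219, 0.2143]
eef_rot: [[-0.067, 0.998, -0.002], [0.998, 0.067, -0.001], [-0.001, -0.002, -1.0]]
wrist_force: [-0.3, -1.1, -2.3]
width: 0.0231
```

```bash
python3 f.py
cat > m.py <<'E'
from h import *
c=robot.read_camera("top");s=robot.state();print(s["eef_rot"][:,:2].tolist())
z=s["tcp_pos"][2]-.005
# shaft: dark pixels along the rod, subpixel, projected at rod height; hook: white pixels
R=s["eef_rot"];xr=R[:,1];yr=R[:,0];t=s["tcp_pos"]-[0,0,.005];im=c["color"].astype(float)
hm=(im.min(2)>120).astype(np.uint8);u,v=px(c,t+xr*.3+yr*.016);u,v=int(u),int(v)
w=hm[v-14:v+22,u-14:u+14];n,l,st,ce=cv2.connectedComponentsWithStats(w);k=1+np.argmax(st[1:,4]);
x,y,W,H,A=st[k];print("hook box",x+u-14,y+v-14,W,H,A,"centroid",ce[k]+[u-14,v-14])
E=[px(c,t+xr*a/1e3+yr*b/1e3) for a,b in((304,-4),(304,36),(274,36))];print("expected corners",E)
for a in(100,140,180,220):
    uu,vv=px(c,t+xr*a/1e3);r=np.arange(int(uu)-5,int(uu)+7);g=im[int(round(vv)),r].mean(1);print(a,round(uu,1),r[0],g.round().astype(int).tolist())
E
python3 m.py
```

```text
21.45 [ 0.0266  0.3393 -1.9531 -0.0296  0.1538  0.0107] [0.4552 0.3214 0.2153]
[[-0.0649752552130321, 0.9978868734854938], [0.997886873241446, 0.06497525912982158], [-6.650121470712384e-05, 5.853510720489515e-05]]
hook box 153 144 16 20 130 centroid [162.3154 151.4077]
expected corners [(np.float64(166.99564535078395), np.float64(143.03218649418625)), (np.float64(152.7555253705374), np.float64(143.76218602340475)), (np.float64(153.05024051199737), np.float64(154.3530281693552))]
100 167.7 162 [78, 77, 77, 74, 65, 46, 30, 29, 47, 66, 75, 77]
140 167.3 162 [77, 78, 77, 72, 62, 50, 44, 42, 58, 73, 77, 77]
180 166.9 161 [77, 78, 78, 75, 67, 52, 38, 37, 49, 66, 75, 78]
220 166.5 161 [78, 77, 77, 75, 66, 49, 43, 42, 58, 73, 77, 77]
```

Request:
play_rows(series="0 0 0 -0.5 0.5 -15 0;0 0 0 0 0 -30 0;0 0 0 0 0 -30 0;0 0 0 0 0 -25 0;0 0 0 0 0 -20 0;0 0 0 0 0 -10 0;0 0 0 0 0 0 0;0 0 0 0 0 0 0")

```text
clock: 22.3
tcp_pos: [0.4551, 0.3228, 0.086]
eef_rot: [[-0.066, 0.998, 0.001], [0.998, 0.066, 0.0], [0.0, 0.001, -1.0]]
wrist_force: [1.3, 0.5, -0.8]
width: 0.0226
```

Request:
play_rows(series="0 0 0 0 0 -6 0;0 0 0 0 0 -6 0;0 0 0 0 0 -5 0;0 0 0 0 0 -4 0;0 0 0 0 0 0 0;0 0 0 0 0 0 0")

```text
clock: 22.9
tcp_pos: [0.4544, 0.3226, 0.0641]
eef_rot: [[-0.066, 0.998, -0.0], [0.998, 0.066, -0.0], [-0.0, -0.0, -1.0]]
wrist_force: [0.4, 0.4, -1.2]
width: 0.023
```

```bash
python3 f.py;python3 m.py
```

```text
23.2 [ 0.1502  0.2215 -1.5695 -0.0315  0.1535  0.0001] [0.4546 0.3227 0.0644]
[[-0.06607618092488955, 0.9978145381514525], [0.9978145736616257, 0.06607614167580757], [0.00012207722613752193, 0.0003015872054528262]]
hook box 171 154 14 18 107 centroid [178.9439 160.5234]
expected corners [(np.float64(182.98991008964455), np.float64(153.1128866643122)), (np.float64(170.32836958780828), np.float64(153.77448538994878)), (np.float64(170.6256265556958), np.float64(163.2020331553037))]
100 183.9 178 [76, 75, 77, 74, 65, 48, 32, 27, 35, 45, 47, 47]
140 183.4 178 [76, 76, 76, 73, 64, 52, 44, 39, 44, 47, 51, 59]
180 183.0 178 [37, 38, 39, 40, 39, 37, 36, 40, 44, 42, 35, 36]
220 182.6 177 [78, 72, 74, 73, 63, 49, 42, 44, 50, 52, 52, 60]
```

Request:
play_rows(series="0 0 0 0 -0.5 -1 0;0 0 0 0 0 -1 0;0 0 0 0 0 -1 0;0 0 0 0 0 0 0;0 0 0 0 0 0 0")

```text
clock: 23.75
tcp_pos: [0.4545, 0.3221, 0.0612]
eef_rot: [[-0.066, 0.998, -0.0], [0.998, 0.066, -0.0], [-0.0, -0.0, -1.0]]
wrist_force: [0.3, -0.2, -2.0]
width: 0.0226
```

```bash
python3 f.py
```

```text
24.05 [-0.0319  0.119  -1.4486 -0.0066  0.1633 -0.0051] [0.4545 0.3221 0.0613]
```

Request:
play_rows(series="0 0 0 0 0 -0.5 0;0 0 0 0 0 -0.5 0;0 0 0 0 0 0 0;0 0 0 0 0 0 0")

```text
clock: 24.45
tcp_pos: [0.4546, 0.3222, 0.0604]
eef_rot: [[-0.066, 0.998, 0.0], [0.998, 0.066, 0.0], [0.0, 0.0, -1.0]]
wrist_force: [0.0, 0.1, -0.8]
width: 0.023
```

```bash
python3 f.py
```

```text
24.75 [-0.3909  0.4872 -0.1611  0.0473  0.0616 -0.0303] [0.4546 0.3222 0.0603]
```

Request:
play_rows(series="0 0 0 0 0 -0.3 0;0 0 0 0 0 0 0;0 0 0 0 0 0 30;0 0 0 0 0 0 40;0 0 0 0 0 0 60;0 0 0 0 0 0 80;0 0 0 0 0 0 100;0 0 0 0 0 0 100", force=20)

```text
clock: 25.55
tcp_pos: [0.4545, 0.3221, 0.06]
eef_rot: [[-0.066, 0.998, 0.0], [0.998, 0.066, -0.0], [-0.0, 0.0, -1.0]]
wrist_force: [1.2, -0.1, 0.5]
width: 0.0853
```

Request:
play_rows(series="0 0 0 0 0 0 100;0 0 0 0 0 0 100;0 0 0 0 0 10 100;0 0 0 0 0 20 100;0 0 0 0 0 30 100;0 0 0 0 0 40 100;0 0 0 0 0 40 100;0 0 0 0 0 40 100")

```text
clock: 26.35
tcp_pos: [0.4542, 0.322, 0.2424]
eef_rot: [[-0.066, 0.998, 0.0], [0.998, 0.066, 0.0], [0.0, 0.0, -1.0]]
wrist_force: [0.4, 0.4, -0.3]
width: 0.0856
```

Request:
play_rows(series="0 0 0 -20 -30 0 100;0 0 0 -20 -40 0 100;0 0 0 -20 -40 0 100;0 0 0 -20 -40 0 100;0 0 0 0 -40 0 100;0 0 0 0 -40 0 100;0 0 0 0 -30 0 100;0 0 0 0 0 0 100")

```text
clock: 27.15
tcp_pos: [0.3745, 0.0595, 0.2409]
eef_rot: [[-0.061, 0.998, 0.001], [0.998, 0.061, -0.001], [-0.001, 0.001, -1.0]]
wrist_force: [0.0, -0.4, -0.1]
width: 0.0853
```

Run:
```python
from h import *
s=robot.state();print(s["clock"],s["tcp_pos"],s["wrist_force"],s["width"])
c=robot.read_camera("top");d=robot.read_camera("scene");im=c["color"].astype(float)
P=[]
for v in range(178,226):
    w=np.clip(60-im[v,180:192,0],0,None);u0=180+np.argmax(w[:8]);rr=np.arange(u0-2,u0+3);ww=np.clip(95-im[v,rr,0],0,None);P.append(pt(c,(rr*ww).sum()/ww.sum(),v,.055)[:2])
L=cv2.fitLine(np.array(P,np.float32),cv2.DIST_HUBER,0,.001,.001).ravel();print("shaft",L*np.sign(L[0]))
m=((im[...,0]>150)&(im[...,2]<110)&(im[...,1]<140)).astype(np.uint8);m[:,:170]=0;m[:,200:]=0;m[:220]=0
n,l,st,_=cv2.connectedComponentsWithStats(m);k=1+np.argmax(st[1:,4]);print(st[k],cv2.minAreaRect(np.argwhere(l==k)[:,::-1].astype(np.float32)))
o=np.zeros((560,780,3),np.uint8);o[:560,:200]=crop(c,165,148,50,140,4);o[:420,200:440]=crop(c,275,125,40,70,6);o[:200,440:780]=crop(d,265,90,170,100,2);o[220:420,440:760]=cv2.resize(c["color"][...,::-1],(320,200));cv2.imwrite("pics/n.png",o)
```

```text
27.15 [0.3745 0.0595 0.2409] [ 0.0374 -0.3705 -0.1001] 0.08532370644072537
shaft [0.9972 0.0743 0.6134 0.3302]
[181 231   9  45 301] ((184.6437530517578, 253.09422302246094), (44.04478454589844, 7.27418327331543), 87.70938873291016)
```

View pics/n.png

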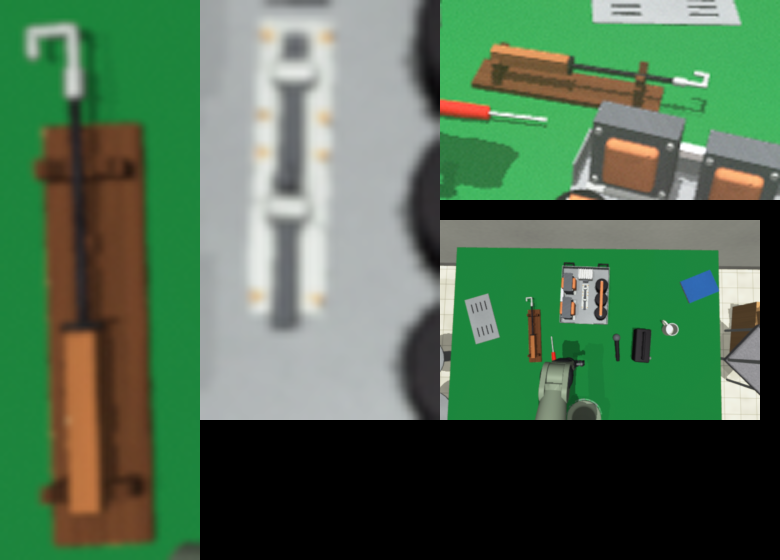

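The rod lies in both saddles with its hook at (50,30), as at the start. The bolt is still drawn, with the pin against the near barrel at (285,195), and the other things haven't moved. I'll hand in.

```bash
python3 -c "
from cell import robot
print(robot.sign_off(),robot.state()['clock'])"
```

```text
the job is handed in; nothing more can be done
the job is handed in; nothing more can be done
```

I drew the bolt to its stop with the hook rod, unhooked it, and laid the rod back in its cradle. I handed the job in at about 27 s of the 64 s allowed.

- **Bolt:** it slid at 2–3 N, then came up solid. I raised the pull in small steps to a steady 10.3 N (average of several readings). The highest reading was 10.7 N, against the 15 N limit. Those readings were taken only at stops, so short peaks between them would not show.
- **After unhooking:** the force along the rod fell back to zero. The last picture shows the pin still against the near barrel.
- **Rod:** it rests in both saddles with the hook to the same side. Compared with the start, it has moved about 2 mm sideways at the handle and turned about 0.4°, which is within the saddles' play and roughly what the camera can resolve.
- **Other things:** nothing else looked moved in the last overview, but I checked that by eye only. The gripper was open and clear of everything at hand-in.

The camera and the arm disagreed by 1–3 mm on where the hook was. The mouth's clearance covered this, and I found the stop by feel.

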